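# Funnel into the spice jar, then tare the scale

## Robot

A 6-joint arm with a two-finger parallel gripper is mounted at the origin on the work surface. World frame = base frame: x ahead of the robot, y to its left, z up, the work surface at z = 0. Lengths are in mm, angles in degrees, forces in N, time in s.
With the tool pointing down it reaches from about 350 to 850 mm from the base axis. Payload 8.1 kg.
Tool frame: the origin (TCP) lies on the mounting face of the last link; the fingertips stand 173 mm ahead of it and the grasp point (between the pads) lies 155 mm ahead of it; z points along the fingers, y is the direction in which the jaws open and shut (so a half turn about z gives the same grasp; the last joint's range is limited). The gripper opens to 85 mm and grips with 20 to 120 N. Pads are 22 mm wide; open, the fingers measure 114 mm over their backs; the gripper's body (76 mm by 85 mm) begins 54 mm behind the grasp point. The pads swing forward as they close: fully open they stand 13 mm farther back than shut.
Start: joints at [67.3, 7.471, 85.268, -0, 87.261, -4.893], TCP at [183.471, 571.266, 404.692] pointing down, gripper open.
Joint ranges: [-169.43, 169.43], [-51.17, 129.36], [1.28, 143.12], [-76.62, 256.62], [0, 156.53], [-152.29, 152.29]. Speed limits (degrees/s): [136.94, 136.94, 159.86, 180, 180, 180].

## Interface

Orientations are given as [roll, pitch, yaw] about the fixed x, y, z axes, in that order (R = Rz(yaw) Ry(pitch) Rx(roll)).
In Python, from bench import * gives the robot as it stands.
- The arm moves only by the tool arm_command, never from a script. Its argument "plan" is a list of rows, each an object of numbers: "jaw": the closure, from 0 (fully open) to 1 (shut); "dx", "dy", "dz": the shift along the tool's x, y, z in mm; "wx", "wy", "wz": the turn, a rotation vector about the tool's x, y, z in rad. A call has 1 to 12 rows; each row is the pose to reach, as a shift and turn from the pose commanded when the call began, along the tool's axes at that moment; what a row does not reach only later rows make up. A row lasts 1/10 s, in which the tool goes at most 50 mm and 8.59 degrees, less where a joint would pass 70% of its speed; a pose out of reach is approached as far as the arm can. A call with a gripper value outside its range is refused whole. The fingers move at their own pace and stop on an object; "squeeze" is the grip in N (left out, the last holds). Time passes only in rows, so rows that repeat a pose let the fingers close. It gives the time, the measured TCP pose, the force and the opening at its end, in the units of the state.
- sense(): the state, without advancing time (a new reading comes with each control period).
- snapshot(name): name is "scene" or "top" or "wrist"; returns a dict with "pixels" (400x640x3 uint8, red, green, blue), "fx", "fy", "cx", "cy" (pixels), "extrinsics" (4x4, takes a point from camera to world coordinates). Camera axes: x right, y up, looking along -z (the intrinsics and any distortion apply to the point x, -y, -z); pixel columns grow to the right and rows downward; lengths in mm; the calibration is good to about 2 mm. A picture is of the moment at which its call begins. There is no depth.
- hand_in(): hands the job in, once; it reports no verdict.
Trained networks look in the newest picture that a camera, given by its name, has taken for a name from the list of things; names that differ only in an ending like _2 or _b are one class to them, and where a whole thing is asked for, a point or a joint stands for the part that bears it (a point fixed in the world has none). Each returns a list of dicts, best first, with "score" (0 to 1); they miss things now and then, are a little off and sometimes report something else, mostly with a low value. They report only what shows in the picture. A call takes as long as a camera call. They do not tell look-alikes from the thing itself.
- recognise(camera, target): "box" ([left, top, width, height] in pixels, round what is visible of it).
- pinpoint(camera, target): "pixel" ([column, row] in pixels: a listed point, or the origin of a listed thing).
The state is a dict: "time": time; "joint_pos": joint angles; "qd": joint speeds; "joint_efforts": joint torques, N m; "tool_pos": TCP position; "tcp_rot": TCP orientation; "ft_force": force on the tool from outside, world axes, zero at the start; "wrist_torque": the same for the moment, N m; "finger_gap": finger opening in mm.
Only numpy, scipy, OpenCV 4.12 (cv2) and the standard library are available. Lean on these libraries where they do the work, as an engineer would, in place of code of your own. Each camera call takes 0.05 s, during which the arm holds its last target.

## Task

Get the jar on the kitchen scale ready for weighing in spice: take the steel funnel out of the copper tumbler and set it, without dropping it, spout down and upright, fully home in the neck of the white jar. Let go of it, then press the scale's orange tare key all the way down and release it. Leave the jar standing where it is on the scale, the tumbler upright in its place, and everything else undisturbed; do not press the tare key before the funnel is in.

Things in the scene. Friction and masses are not known exactly. Their poses are not given: they have to be found in the camera images.
- funnel_center (a point): Steel funnel, 92 mm tall, 0.12 kg, upright, spout down. Point on its axis half-way up; z is up its axis. From this point: spout from -46 (33 mm across) to -6 (39 mm), cone to +10, then a straight round collar 62 mm across from +10 to +46: grip it across there, from above. Home in the jar, the cone rests on the neck's rim and this point is 1 to 2 mm above the rim.
- jar_mouth (a point): Centre of the mouth, at rim level, of the white ceramic jar with a blue band; z up its axis. Jar 112 mm tall, body 90 mm across, neck 56 mm outside, 46 mm inside, 20 mm tall, 52 mm deep inside; loose, about 0.55 kg, standing on the scale's plate (24 mm above the table).
- scale: Flat kitchen scale fixed to the table, white with a dark steel plate, 240 mm (x) by 180 mm (y), plate top 24 mm above the table. Origin at the centre of its underside; the tare key and display are at its -x end (the robot's side), the jar stands about 50 mm to +x of the origin.
- tare_key (a joint): Travel of the tare key in m: 0 released, 0.006 fully down (clicked). Sprung: it starts to move at about 1.5 N and is fully down at 5 N; comes up by itself.
- tare_key_top (a point): Centre of the top face of the round orange tare key, 28 mm across, in a grey collar 44 mm across, on the scale's -x end, 90 mm to -x and 45 mm to -y of the scale's origin in the scale's own axes. Top face 32 mm above the table when released. It is pressed straight down.
- tumbler: Copper tumbler, loose, 100 mm tall, 56 mm across at the rim (50 mm inside), mass about 0.25 kg; origin at the centre of its underside, z up. The funnel stands in it at the start, its cone resting on the rim.
- green_lid: Bystander, loose: green silicone lid, 80 mm across, 6 mm thick, with a knob to 18 mm; origin at the centre of its underside.
- glass_bowl: Bystander, does not move: glass bowl 124 mm across, 55 mm tall; origin at the centre of its underside.
- spice_bottle: Bystander, does not move: amber glass spice jar with red cap, 54 mm across, 110 mm tall; origin at the centre of its underside.
Mind the look-alikes: they are no part of the job. Leave any purple or yellow look-alike of the part that bears funnel_center alone.

How it is judged:
By the outcome, as a careful person would: the job done as asked, in the order asked, and still so for the second after the job is handed in, with the robot touching nothing.
It also fails if it takes over 48 s, if anything falls off the work surface, if the arm or the gripper's body presses on something with over 40 N, if the wrist force passes 120 N, or if a joint passes its speed limit or range.

## Working session

There is one attempt and no reset: what is moved stays moved. The work goes in short steps, Python scripts to look and compute and a tool call to move; the robot and the scene stay as the last step left them, time stands still between calls to the robot, and variables do not carry over. Pictures are saved under pics/ and viewed, and the job is handed in when it is done.

Besides the shell and the picture viewer there is one more tool, called after "Call:" by a JSON object that holds its "op" and its "data". arm_command: Moves the arm, as the interface text tells. Its arguments: {"type":"object","properties":{"plan":{"type":"array"},"squeeze":{"type":"number"}},"required":["plan"]}

```bash
mkdir -p pics && ls && cat > h.py <<'E'
from bench import *
import numpy as np, cv2
def shot(n,name):
    s=snapshot(n); cv2.imwrite(f'pics/{name}.png',cv2.cvtColor(s['pixels'],cv2.COLOR_RGB2BGR)); return s
def ray(s,px):
    d=np.array([(px[0]-s['cx'])/s['fx'],-(px[1]-s['cy'])/s['fy'],-1.])
    E=np.array(s['extrinsics']); return E[:3,3],E[:3,:3]@d
def atz(s,px,z):
    o,d=ray(s,px); return o+d*(z-o[2])/d[2]
def tri(rs):
    A=np.zeros((3,3));b=np.zeros(3)
    for o,d in rs:
        d=d/np.linalg.norm(d);P=np.eye(3)-np.outer(d,d);A+=P;b+=P@o
    p=np.linalg.solve(A,b)
    return p,[np.linalg.norm(np.cross(p-o,d/np.linalg.norm(d))) for o,d in rs]
def proj(s,p):
    E=np.array(s['extrinsics']);c=E[:3,:3].T@(np.array(p)-E[:3,3])
    return s['cx']+s['fx']*c[0]/-c[2], s['cy']-s['fy']*c[1]/-c[2]
E
python3 - <<'E'
from h import *
np.set_printoptions(precision=1,suppress=True)
print(sense())
for c in ['scene','top']:
    s=shot(c,c+'0'); print(c,{k:s[k] for k in s if k not in('pixels','extrinsics')},np.array(s['extrinsics']).tolist())
    for t in ['funnel_center','jar_mouth','tare_key_top','scale','tumbler','green_lid','glass_bowl','spice_bottle']:
        print(c,t,[(np.array(r['pixel']).round(1).tolist(),round(r['score'],2)) for r in pinpoint(c,t)])
E
```

```text
pics
{'time': 0.0, 'joint_pos': array([67.3,  7.5, 85.3, -0. , 87.3, -4.9]), 'qd': array([ 0. , -0.1, -0. , -0. , -0. ,  0. ]), 'joint_efforts': array([ -0. , -56.9, -50.1,  -0. ,   0. ,  -0. ]), 'tool_pos': array([183.4, 571. , 403.6]), 'tcp_rot': array([-179.9,   -0. ,  162.2]), 'ft_force': array([ 0.4,  0.6, -0. ]), 'wrist_torque': array([-0.,  0., -0.]), 'finger_gap': 85.44507639182545}
scene {'fx': 508.4018227821937, 'fy': 508.4018227821937, 'cx': 311.97231879332406, 'cy': 193.75106553000867} [[0.13453891432535095, -0.8114012758712131, 0.5687945587351582, 1291.5524934408427], [0.9908567732691406, 0.1160152402392364, -0.06887175690295055, -177.8725937604945], [-0.010106205955883721, 0.5728598725227659, 0.8195910145031956, 1177.0950341084558], [0.0, 0.0, 0.0, 1.0]]
scene funnel_center [([266.9, 199.3], 0.85), ([267.8, 242.7], 0.84), ([220.7, 211.5], 0.61)]
scene jar_mouth [([451.2, 185.3], 0.94)]
scene tare_key_top [([403.2, 179.1], 0.38)]
scene scale [([358.9, 301.1], 0.69), ([430.8, 205.5], 0.65), ([403.1, 178.0], 0.45)]
scene tumbler [([271.5, 222.3], 0.73)]
scene green_lid [([
[... 179 characters left out ...]
29, 'cx': 312.8842320847274, 'cy': 197.20880925492204} [[-0.02051066195663132, 0.9805129229189764, -0.19538096308234923, 322.13264849022846], [-0.9994221766100034, -0.025405637752911988, -0.022580222994706255, -91.44087292103771], [-0.02710397842058695, 0.19480493207117042, 0.9804674460656626, 1387.9810719192901], [0.0, 0.0, 0.0, 1.0]]
top funnel_center [([405.7, 219.8], 0.89), ([362.9, 178.1], 0.88), ([366.3, 212.8], 0.8)]
top jar_mouth [([192.9, 193.6], 0.8)]
top tare_key_top [([235.8, 239.2], 0.59)]
top scale [([210.0, 216.7], 0.61)]
top tumbler [([366.3, 217.5], 0.49)]
top green_lid [([298.3, 193.1], 0.71)]
top glass_bowl [([290.9, 130.1], 0.82)]
top spice_bottle [([443.3, 286.2], 0.77)]
```

View pics/scene0.png

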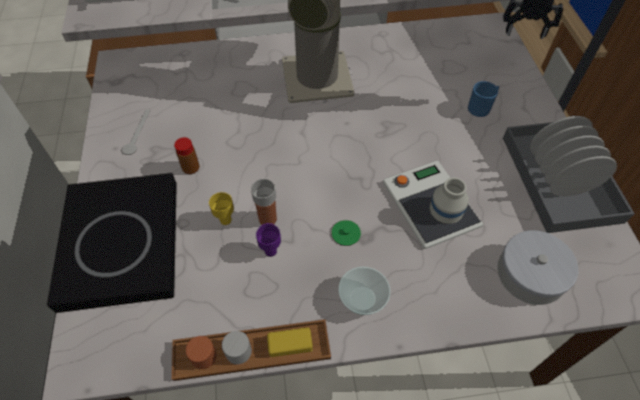

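View pics/top0.png

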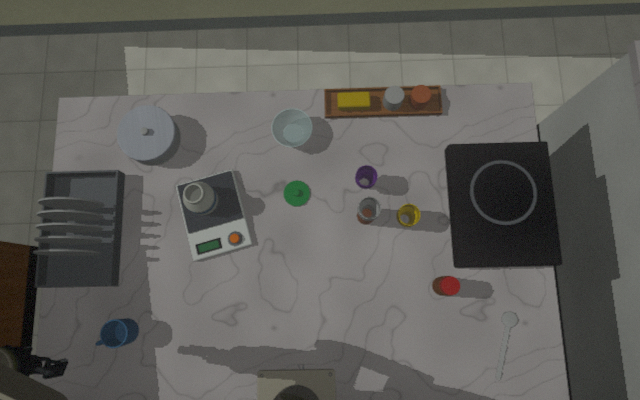

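The steel funnel stands in the copper tumbler at about (265,195) in the scene view and (368,210) in the top view. The purple look-alike is at (268,238) / (366,177) and the yellow one at (221,209) / (408,215). The jar is at (453,190) / (196,195), and the orange key at (403,180) / (235,238).

```bash
python3 - <<'E'
from h import *
np.set_printoptions(precision=1,suppress=True)
S=snapshot('scene');T=snapshot('top')
for n,a,b,z in [('funnel',(266.9,199.3),(366.3,212.8),None),('purple',(267.8,242.7),(362.9,178.1),46),('yellow',(220.7,211.5),(405.7,219.8),46),('jar',(451.2,185.3),(192.9,193.6),136),('key',(403.2,179.1),(235.8,239.2),32),('scale',(430.8,205.5),(210,216.7),0),('tumbler',(271.5,222.3),(366.3,217.5),0),('lid',(346.6,230.8),(298.3,193.1),0),('bowl',(359.2,301.9),(290.9,130.1),0),('bottle',(195.1,169.7),(443.3,286.2),0)]:
    p,r=tri([ray(S,a),ray(T,b)])
    print(n,p,np.array(r), *( [atz(S,a,z)[:2],atz(T,b,z)[:2]] if z is not None else []))
for s,n,c in [(S,'scene',[(200,140,110,130),(370,140,130,120)]),(T,'top',[(330,150,110,90),(160,150,110,120)])]:
    im=cv2.cvtColor(s['pixels'],cv2.COLOR_RGB2BGR)
    o=[cv2.resize(im[y:y+h,x:x+w],(390,int(390*h/w)),interpolation=cv2.INTER_CUBIC)[:460] for x,y,w,h in c]
    H=max(q.shape[0] for q in o); o=[cv2.copyMakeBorder(q,0,H-q.shape[0],0,5,0) for q in o]
    cv2.imwrite(f'pics/{n}_z.png',cv2.hconcat(o))
E
```

```text
funnel [ 533.6 -207.5   84.3] [2.8 2.8]
purple [ 642.4 -211.4   47.2] [3.2 3.2] [ 641.3 -214.6] [ 642.8 -208.3]
yellow [ 518.8 -330.6   30. ] [2. 2.] [ 529.2 -330.5] [ 516.5 -325.8]
jar [590.4 264.7 132.5] [2.6 2.6] [592.9 260.4] [590.2 266.4]
key [475.9 174.7  21.4] [6.2 6.2] [483.4 177.8] [473.7 166.5]
scale [549.3 252.1 -18.2] [3.6 3.6] [560.7 241.8] [547.  251.3]
tumbler [ 537.2 -210.3  -23.1] [9.2 9.2] [ 553.  -200.7] [ 532.9 -217.4]
lid [611.8 -10.2   7.1] [5.9 5.9] [608.1  -3.2] [612.5 -15.6]
bowl [812.4  -1.5  -0.5] [6.1 6.1] [812.3  -7.7] [813.1   4.5]
bottle [ 328.1 -421.   -12.3] [12. 12.] [ 341.  -406.4] [ 327.3 -430.3]
```

View pics/scene_z.png

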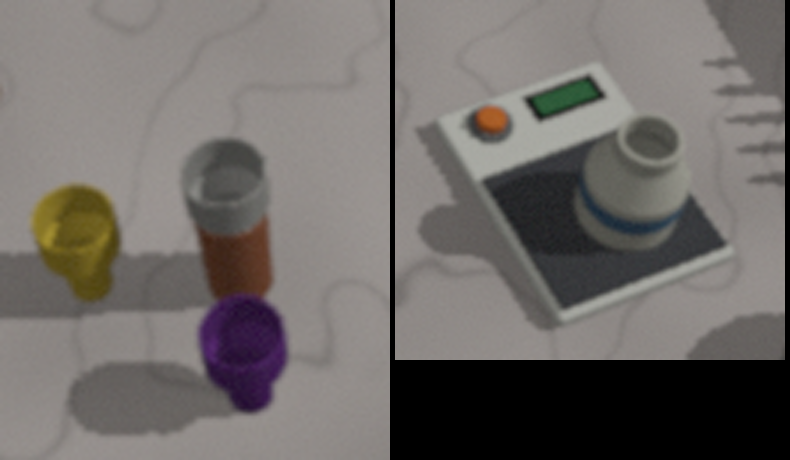

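View pics/top_z.png

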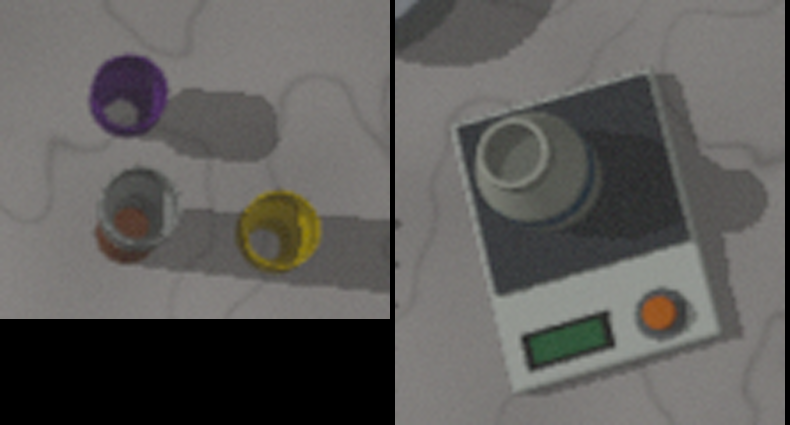

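```bash
cat >> h.py <<'E'
from scipy.spatial.transform import Rotation as Ro
def totool(target,st=None):
    st=st or sense(); R=Ro.from_euler('xyz',st['tcp_rot'],degrees=True).as_matrix()
    return R.T@(np.array(target)-st['tool_pos'])
np.set_printoptions(precision=2,suppress=True)
E
python3 - <<'E'
from h import *
S=snapshot('scene');T=snapshot('top')
print(atz(S,(263.5,187),144),atz(T,(369.5,207),144))
print(totool((535,-208,404)))
E
```

```text
[ 536.95 -208.52  144.  ] [ 539.32 -214.12  144.  ]
[-572.99 -634.44    0.7 ]
```

Call:
{"op": "arm_command", "data": {"plan": [{"dx":-32,"dy":-35,"dz":0,"jaw":0},{"dx":-64,"dy":-70},{"dx":-96,"dy":-105},{"dx":-128,"dy":-140},{"dx":-160,"dy":-175},{"dx":-192,"dy":-210},{"dx":-224,"dy":-245},{"dx":-256,"dy":-280},{"dx":-288,"dy":-316},{"dx":-320,"dy":-352},{"dx":-352,"dy":-388},{"dx":-384,"dy":-424}]}}

```text
invalid input
```

Call:
{"op": "arm_command", "data": {"plan": [{"jaw":0,"dx":-32,"dy":-35,"dz":0,"wx":0,"wy":0,"wz":0},{"jaw":0,"dx":-64,"dy":-70,"dz":0,"wx":0,"wy":0,"wz":0},{"jaw":0,"dx":-96,"dy":-105,"dz":0,"wx":0,"wy":0,"wz":0},{"jaw":0,"dx":-128,"dy":-140,"dz":0,"wx":0,"wy":0,"wz":0},{"jaw":0,"dx":-160,"dy":-175,"dz":0,"wx":0,"wy":0,"wz":0},{"jaw":0,"dx":-192,"dy":-210,"dz":0,"wx":0,"wy":0,"wz":0},{"jaw":0,"dx":-224,"dy":-245,"dz":0,"wx":0,"wy":0,"wz":0},{"jaw":0,"dx":-256,"dy":-280,"dz":0,"wx":0,"wy":0,"wz":0},{"jaw":0,"dx":-288,"dy":-316,"dz":0,"wx":0,"wy":0,"wz":0},{"jaw":0,"dx":-320,"dy":-352,"dz":0,"wx":0,"wy":0,"wz":0},{"jaw":0,"dx":-352,"dy":-388,"dz":0,"wx":0,"wy":0,"wz":0},{"jaw":0,"dx":-384,"dy":-424,"dz":0,"wx":0,"wy":0,"wz":0}]}}

```text
time: 2.3
tool_pos: [419.7, 48.1, 405.1]
tcp_rot: [180.0, 0.1, 162.2]
ft_force: [0.9, -0.5, -0.7]
finger_gap: 85.5
```

Call:
{"op": "arm_command", "data": {"plan": [{"jaw":0,"dx":-32,"dy":-35,"dz":0,"wx":0,"wy":0,"wz":0},{"jaw":0,"dx":-64,"dy":-70,"dz":0,"wx":0,"wy":0,"wz":0},{"jaw":0,"dx":-96,"dy":-105,"dz":0,"wx":0,"wy":0,"wz":0},{"jaw":0,"dx":-128,"dy":-140,"dz":0,"wx":0,"wy":0,"wz":0},{"jaw":0,"dx":-160,"dy":-175,"dz":0,"wx":0,"wy":0,"wz":0},{"jaw":0,"dx":-189,"dy":-210,"dz":0,"wx":0,"wy":0,"wz":0},{"jaw":0,"dx":-189,"dy":-210,"dz":0,"wx":0,"wy":0,"wz":0},{"jaw":0,"dx":-189,"dy":-210,"dz":0,"wx":0,"wy":0,"wz":0},{"jaw":0,"dx":-189,"dy":-210,"dz":0,"wx":0,"wy":0,"wz":0}]}}

```text
time: 3.2
tool_pos: [535.0, -206.9, 404.7]
tcp_rot: [180.0, -0.0, 162.2]
ft_force: [-0.5, 0.9, 0.4]
finger_gap: 85.1
```

```bash
python3 - <<'E'
from h import *
s=shot('wrist','w1'); print(s['fx'],s['cx'],s['cy'],np.array(s['extrinsics']))
print(sense()['tool_pos'],sense()['qd'])
for r in pinpoint('wrist','funnel_center'): print(r, [atz(s,r['pixel'],z) for z in (98,46)])
E
```

```text
314.32093953836994 318.0654195661732 196.5687825167408 [[   0.31   -0.92   -0.26  469.21]
 [   0.95    0.29    0.08 -186.3 ]
 [   0.     -0.27    0.96  374.36]
 [   0.      0.      0.      1.  ]]
[ 534.95 -206.53  404.96] [ 0.46 -0.46  0.2  -0.09 -0.06 -0.1 ]
{'pixel': [342.9, 261.4], 'score': 0.96} [array([ 614.02, -206.88,   98.  ]), array([ 641.26, -210.75,   46.  ])]
{'pixel': [312.4, 191.2], 'score': 0.84} [array([ 537.88, -213.23,   98.  ]), array([ 550.8 , -218.29,   46.  ])]
{'pixel': [210.8, 202.2], 'score': 0.55} [array([ 519.31, -305.3 ,   98.  ]), array([ 528.73, -327.69,   46.  ])]
```

View pics/w1.png

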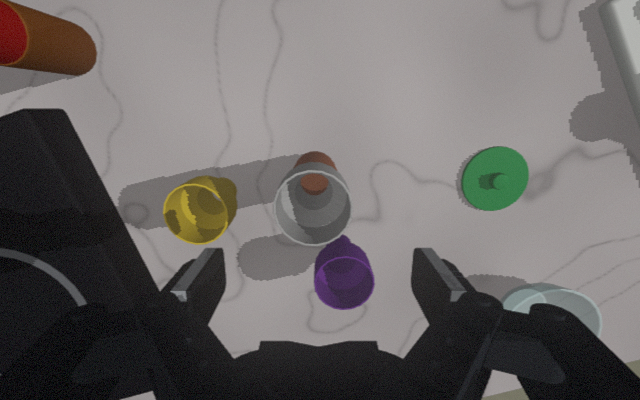

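The wrist view shows the steel funnel's rim ellipse centred near (312.5,207), with its edges at columns 275 and 350. Yellow is at (197,213) and purple at (344,277), both clear of the fingers.

```bash
python3 - <<'E'
from h import *
s=snapshot('wrist')
for p in [(312.5,207.5),(274.5,207.5),(350.5,207.5),(312.5,169),(312.5,246)]: print(atz(s,p,144.3))
im=s['pixels'].copy()
def ring(c,r,z,col):
    pts=np.array([proj(s,(c[0]+r*np.cos(a),c[1]+r*np.sin(a),z)) for a in np.linspace(0,6.28,60)])
    cv2.polylines(im,[np.round(pts*8).astype(int)],True,col,1,shift=3)
ring((537.5,-212),31,144.3,(255,0,0)); ring((537.5,-212),25,0,(0,255,255))
c=cv2.resize(im[130:310,220:440],None,fx=3.6,fy=3.2,interpolation=cv2.INTER_NEAREST)
cv2.imwrite('pics/w1z.png',c[:,:,::-1])
E
```

```text
[ 539.08 -212.36  144.3 ]
[ 530.16 -240.23  144.3 ]
[ 547.99 -184.48  144.3 ]
[ 510.46 -203.07  144.3 ]
[ 569.78 -222.33  144.3 ]
```

View pics/w1z.png

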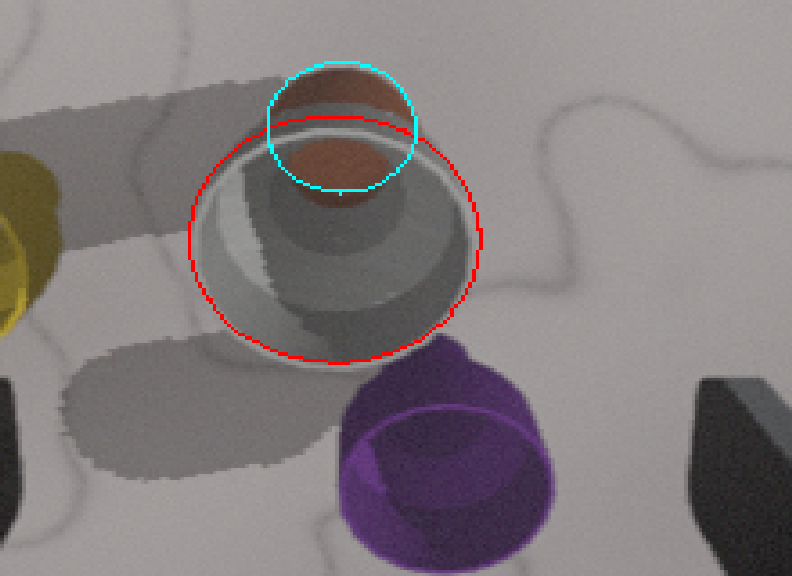

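```bash
python3 - <<'E'
from h import *
s=snapshot('wrist')
im=cv2.resize(s['pixels'][150:255,255:370],None,fx=5.6,fy=5.6,interpolation=cv2.INTER_CUBIC)
cv2.imwrite('pics/w1zz.png',im[:,:,::-1])
print({k:v for k,v in s.items() if k not in('pixels','extrinsics')})
E
```

```text
{'fx': 314.32093953836994, 'fy': 314.32093953836994, 'cx': 318.0654195661732, 'cy': 196.5687825167408}
```

View pics/w1zz.png

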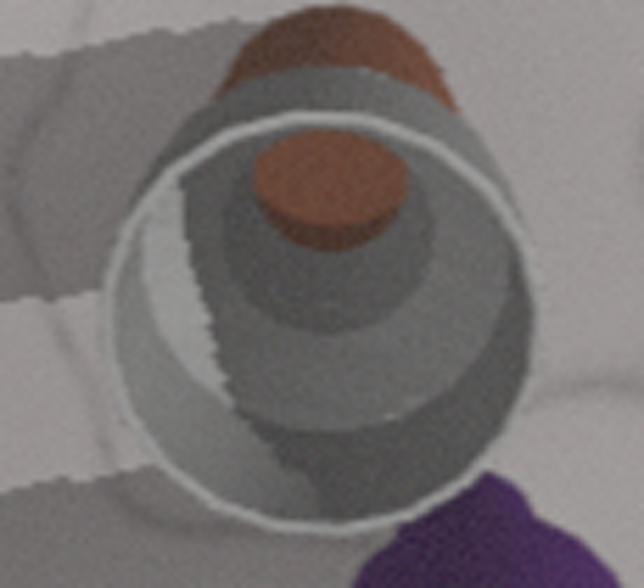

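```bash
python3 - <<'E'
from h import *
s=snapshot('wrist')
for z in (130,137,144): print(atz(s,(312,207.5),z))
print(totool((539.5,-212,320)))
E
```

```text
[ 543.44 -214.55  130.  ]
[ 541.32 -213.73  137.  ]
[ 539.2  -212.92  144.  ]
[-5.8  -3.77 85.26]
```

Call:
{"op": "arm_command", "data": {"plan": [{"jaw":0,"dx":-6,"dy":-4,"dz":30,"wx":0,"wy":0,"wz":0},{"jaw":0,"dx":-6,"dy":-4,"dz":60,"wx":0,"wy":0,"wz":0},{"jaw":0,"dx":-6,"dy":-4,"dz":85,"wx":0,"wy":0,"wz":0},{"jaw":0,"dx":-6,"dy":-4,"dz":85,"wx":0,"wy":0,"wz":0},{"jaw":0,"dx":-6,"dy":-4,"dz":85,"wx":0,"wy":0,"wz":0}]}}

```text
time: 3.95
tool_pos: [539.6, -212.8, 320.1]
tcp_rot: [180.0, -0.0, 162.2]
ft_force: [-0.5, -0.5, 0.5]
finger_gap: 85.4
```

```bash
python3 - <<'E'
from h import *
s=shot('wrist','w2'); print(sense()['tool_pos'])
E
```

```text
[ 540.04 -213.12  321.4 ]
```

View pics/w2.png

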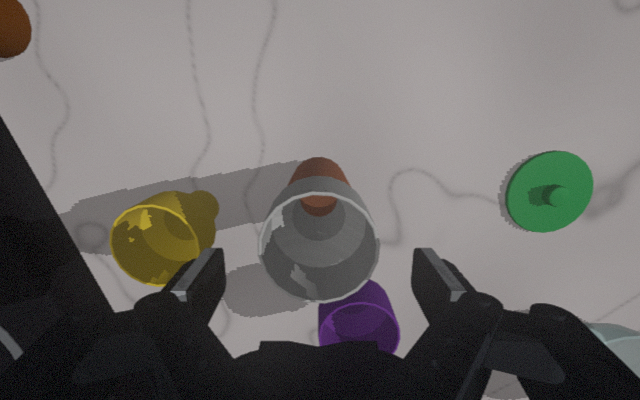

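```bash
python3 - <<'E'
from h import *
s=snapshot('wrist')
E2=np.array(s['extrinsics'])
print(E2[:3,3])
E1=E2.copy(); E1[:3,3]=[469.21,-186.3,374.36]
s1=dict(s);s1['extrinsics']=E1
for a,b in [((312,207.5),(319.5,246)),((312,207.5),(319.5,245)),((312,208),(319.5,246))]: print(tri([ray(s1,a),ray(s,b)]))
for z in (130,137,144): print(z,atz(s,(319.5,246),z),np.linalg.norm(atz(s,(260,246),z)-atz(s,(379,246),z)))
# where would the TCP axis project
t=sense()['tool_pos']; print([proj(s,(t[0],t[1],z)) for z in (137,144)])
E
```

```text
[ 474.35 -192.6   290.9 ]
(array([ 538.22, -212.59,  147.29]), [np.float64(0.4095390641256882), np.float64(0.4095390641257612)])
(array([ 539.37, -212.98,  143.51]), [np.float64(0.4583428304817958), np.float64(0.45834283048181)])
(array([ 539.44, -213.  ,  144.54]), [np.float64(0.4462691720582528), np.float64(0.4462691720581643)])
130 [ 545.95 -214.53  130.  ] 66.37409234850672
137 [ 542.84 -213.58  137.  ] 63.486494214000075
144 [ 539.72 -212.63  144.  ] 60.59889607949342
[(np.float64(318.5153098623013), np.float64(241.63925082581628)), (np.float64(318.54749052057537), np.float64(247.31967801169372))]
```

Parallax puts the rim at z ≈ 144, as expected, and the TCP is centred on it. I'll descend and grip.

Call:
{"op": "arm_command", "data": {"plan": [{"jaw":0,"dx":0,"dy":0,"dz":14,"wx":0,"wy":0,"wz":0},{"jaw":0,"dx":0,"dy":0,"dz":28,"wx":0,"wy":0,"wz":0},{"jaw":0,"dx":0,"dy":0,"dz":38,"wx":0,"wy":0,"wz":0},{"jaw":0,"dx":0,"dy":0,"dz":38,"wx":0,"wy":0,"wz":0},{"jaw":0.15,"dx":0,"dy":0,"dz":38,"wx":0,"wy":0,"wz":0},{"jaw":0.2,"dx":0,"dy":0,"dz":38,"wx":0,"wy":0,"wz":0},{"jaw":0.25,"dx":0,"dy":0,"dz":38,"wx":0,"wy":0,"wz":0},{"jaw":0.3,"dx":0,"dy":0,"dz":38,"wx":0,"wy":0,"wz":0},{"jaw":0.4,"dx":0,"dy":0,"dz":38,"wx":0,"wy":0,"wz":0},{"jaw":0.5,"dx":0,"dy":0,"dz":38,"wx":0,"wy":0,"wz":0},{"jaw":0.5,"dx":0,"dy":0,"dz":38,"wx":0,"wy":0,"wz":0}], "squeeze": 40}}

```text
time: 5.15
tool_pos: [540.0, -213.3, 282.6]
tcp_rot: [-180.0, 0.1, 162.2]
ft_force: [-0.5, 0.9, 5.1]
finger_gap: 61.9
```

```bash
python3 - <<'E'
from h import *
s=shot('wrist','w3'); print(sense())
E
```

```text
{'time': 5.2, 'joint_pos': array([-26.62,   9.6 ,  95.99,   0.01,  74.33, -98.82]), 'qd': array([-0.12,  0.  ,  0.09,  0.04, -0.14, -0.05]), 'joint_efforts': array([ -0.69, -52.7 , -44.55,  -0.37,  -0.29,  -0.02]), 'tool_pos': array([ 539.97, -213.3 ,  282.59]), 'tcp_rot': array([-180.  ,    0.09,  162.2 ]), 'ft_force': array([-0.05,  1.38,  5.27]), 'wrist_torque': array([ 0.25,  0.05, -0.05]), 'finger_gap': 61.31767364909712}
```

View pics/w3.png

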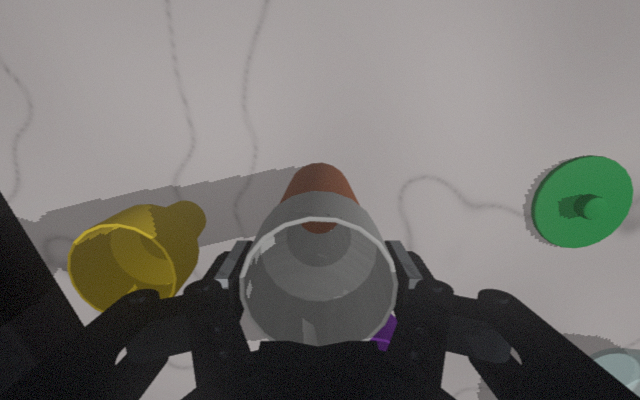

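The gap is 61.5 mm and the pads sit either side of the collar at columns 240 and 398. I'll lift straight up, slowly at first.

Call:
{"op": "arm_command", "data": {"plan": [{"jaw":0.5,"dx":0,"dy":0,"dz":-3,"wx":0,"wy":0,"wz":0},{"jaw":0.5,"dx":0,"dy":0,"dz":-8,"wx":0,"wy":0,"wz":0},{"jaw":0.5,"dx":0,"dy":0,"dz":-18,"wx":0,"wy":0,"wz":0},{"jaw":0.5,"dx":0,"dy":0,"dz":-30,"wx":0,"wy":0,"wz":0},{"jaw":0.5,"dx":0,"dy":0,"dz":-44,"wx":0,"wy":0,"wz":0},{"jaw":0.5,"dx":0,"dy":0,"dz":-60,"wx":0,"wy":0,"wz":0},{"jaw":0.5,"dx":0,"dy":0,"dz":-80,"wx":0,"wy":0,"wz":0},{"jaw":0.5,"dx":0,"dy":0,"dz":-100,"wx":0,"wy":0,"wz":0},{"jaw":0.5,"dx":0,"dy":0,"dz":-118,"wx":0,"wy":0,"wz":0},{"jaw":0.5,"dx":0,"dy":0,"dz":-120,"wx":0,"wy":0,"wz":0}]}}

```text
time: 6.2
tool_pos: [540.3, -213.5, 406.2]
tcp_rot: [-179.9, 0.4, 162.2]
ft_force: [0.6, -0.9, -1.5]
finger_gap: 61.6
```

```bash
python3 - <<'E'
from h import *
a=shot('scene','s4');b=shot('wrist','w4'); print(sense())
o=[cv2.resize(a['pixels'][130:260,180:310],(400,400),interpolation=cv2.INTER_CUBIC),cv2.resize(b['pixels'][150:390,200:440],(400,400))]
cv2.imwrite('pics/m4.png',cv2.hconcat(o)[:,:,::-1])
E
```

```text
{'time': 6.3, 'joint_pos': array([-26.62,   4.43,  88.7 ,  -0.  ,  86.74, -98.82]), 'qd': array([-0.06,  1.33,  1.96,  0.01, -0.55,  0.  ]), 'joint_efforts': array([  0.01, -56.22, -52.12,  -0.  ,   0.13,  -0.  ]), 'tool_pos': array([ 539.8 , -213.32,  402.94]), 'tcp_rot': array([-179.98,    0.13,  162.19]), 'ft_force': array([ 0.02,  0.16, -2.  ]), 'wrist_torque': array([-0.01, -0.03,  0.03]), 'finger_gap': 61.71422383591116}
```

View pics/m4.png

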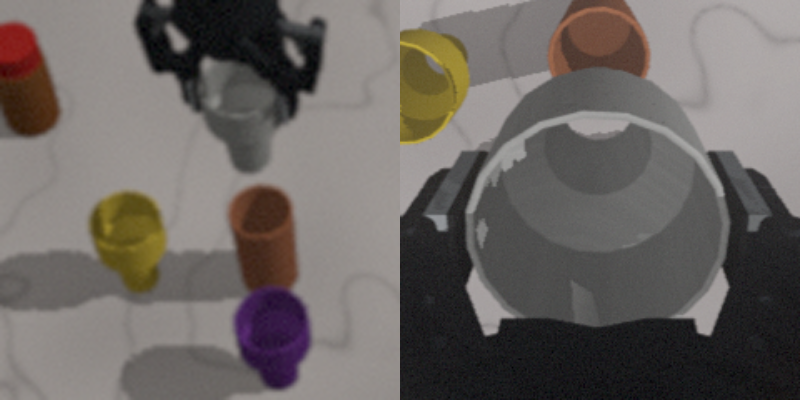

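```bash
python3 - <<'E'
from h import *
print(totool((665,240,403)))
E
```

```text
[ 19.43 469.89  -0.26]
```

Call:
{"op": "arm_command", "data": {"plan": [{"jaw":0.5,"dx":1,"dy":15,"dz":0,"wx":0,"wy":0,"wz":0},{"jaw":0.5,"dx":2,"dy":45,"dz":0,"wx":0,"wy":0,"wz":0},{"jaw":0.5,"dx":4,"dy":90,"dz":0,"wx":0,"wy":0,"wz":0},{"jaw":0.5,"dx":6,"dy":135,"dz":0,"wx":0,"wy":0,"wz":0},{"jaw":0.5,"dx":8,"dy":180,"dz":0,"wx":0,"wy":0,"wz":0},{"jaw":0.5,"dx":10,"dy":225,"dz":0,"wx":0,"wy":0,"wz":0},{"jaw":0.5,"dx":12,"dy":270,"dz":0,"wx":0,"wy":0,"wz":0},{"jaw":0.5,"dx":14,"dy":315,"dz":0,"wx":0,"wy":0,"wz":0},{"jaw":0.5,"dx":16,"dy":360,"dz":0,"wx":0,"wy":0,"wz":0},{"jaw":0.5,"dx":18,"dy":405,"dz":0,"wx":0,"wy":0,"wz":0},{"jaw":0.5,"dx":19,"dy":440,"dz":0,"wx":0,"wy":0,"wz":0},{"jaw":0.5,"dx":19,"dy":462,"dz":0,"wx":0,"wy":0,"wz":0}]}}

```text
time: 7.5
tool_pos: [662.0, 236.5, 399.5]
tcp_rot: [-180.0, -0.2, 162.3]
ft_force: [0.2, -1.0, -1.5]
finger_gap: 61.8
```

Call:
{"op": "arm_command", "data": {"plan": [{"jaw":0.5,"dx":0,"dy":8,"dz":0,"wx":0,"wy":0,"wz":0},{"jaw":0.5,"dx":0,"dy":8,"dz":0,"wx":0,"wy":0,"wz":0},{"jaw":0.5,"dx":0,"dy":8,"dz":0,"wx":0,"wy":0,"wz":0},{"jaw":0.5,"dx":0,"dy":8,"dz":0,"wx":0,"wy":0,"wz":0}]}}

```text
time: 7.9
tool_pos: [665.2, 238.8, 401.6]
tcp_rot: [-180.0, -0.0, 162.1]
ft_force: [-0.4, -0.0, -1.6]
finger_gap: 61.7
```

```bash
python3 - <<'E'
from h import *
b=shot('wrist','w5'); st=sense();print(st['tool_pos'],st['tcp_rot'],st['ft_force'],st['finger_gap'],np.array(b['extrinsics'])[:3,3])
for t in ['jar_mouth','tare_key_top','funnel_center']: print(t,[(r['pixel'],r['score']) for r in pinpoint('wrist',t)])
E
```

```text
[665.25 238.76 401.8 ] [-179.99    0.    162.11] [ 0.04  0.21 -0.93] 61.92839648323988 [599.48 259.45 371.23]
jar_mouth [([326.0, 96.3], 0.6)]
tare_key_top [([195.8, 15.1], 0.82)]
funnel_center [([319.6, 241.9], 0.91)]
```

View pics/w5.png

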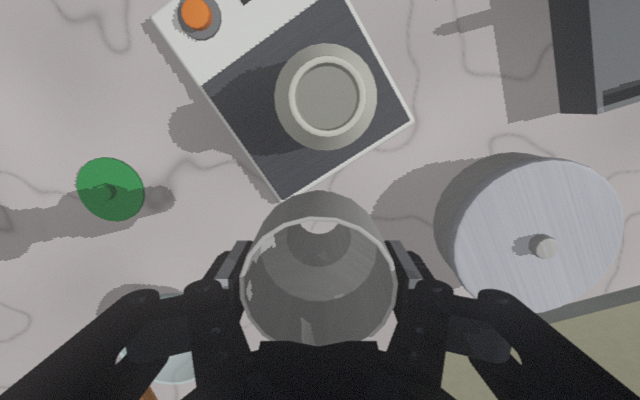

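The jar's mouth shows at (327,96), the key at (196,14), and the funnel sits between the pads, upright. I'll fit the rim precisely.

```bash
python3 - <<'E'
from h import *
b=snapshot('wrist')
im=b['pixels'].copy()
im=cv2.resize(im[30:160,250:400],None,fx=5,fy=5,interpolation=cv2.INTER_CUBIC)
print(atz(b,(327,96.5),136))
def ring(c,r,z,col):
    pts=(np.array([proj(b,(c[0]+r*np.cos(a),c[1]+r*np.sin(a),z)) for a in np.linspace(0,6.28,60)])-[250,30]+.5)*5
    cv2.polylines(im,[np.round(pts*8).astype(int)],True,col,1,shift=3)
c=atz(b,(327,96.5),136)
ring(c,28,136,(255,0,0)); ring(c,23,136,(0,255,0))
cv2.imwrite('pics/w5z.png',im[:,:,::-1])
print(atz(b,(195.8,14.5),32))
E
```

```text
[594.91 268.36 136.  ]
[482.16 174.32  32.  ]
```

View pics/w5z.png

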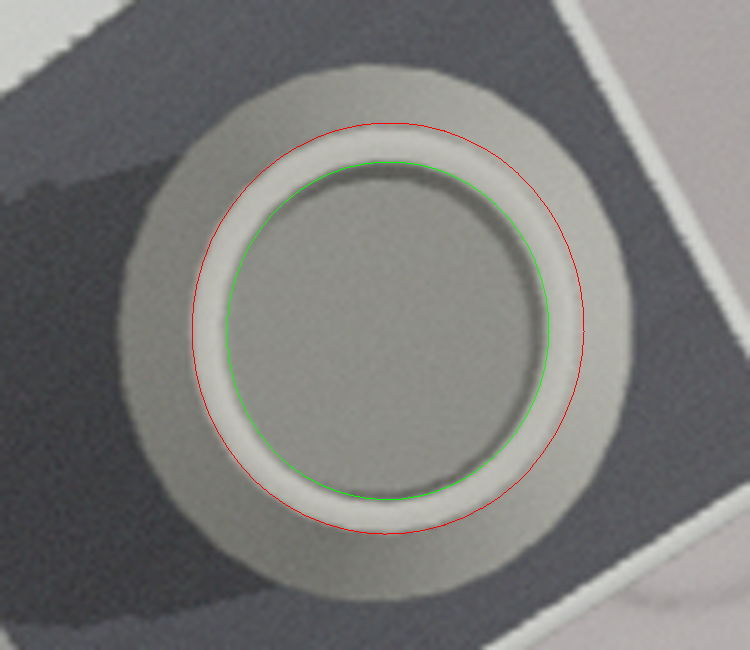

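```bash
python3 - <<'E'
from h import *
print(totool((595,268,402)))
E
```

```text
[75.74  5.74 -0.02]
```

Call:
{"op": "arm_command", "data": {"plan": [{"jaw":0.5,"dx":15,"dy":1,"dz":0,"wx":0,"wy":0,"wz":0},{"jaw":0.5,"dx":35,"dy":3,"dz":0,"wx":0,"wy":0,"wz":0},{"jaw":0.5,"dx":55,"dy":5,"dz":0,"wx":0,"wy":0,"wz":0},{"jaw":0.5,"dx":70,"dy":6,"dz":0,"wx":0,"wy":0,"wz":0},{"jaw":0.5,"dx":76,"dy":6,"dz":8,"wx":0,"wy":0,"wz":0},{"jaw":0.5,"dx":76,"dy":6,"dz":18,"wx":0,"wy":0,"wz":0},{"jaw":0.5,"dx":76,"dy":6,"dz":25,"wx":0,"wy":0,"wz":0},{"jaw":0.5,"dx":76,"dy":6,"dz":25,"wx":0,"wy":0,"wz":0},{"jaw":0.5,"dx":76,"dy":6,"dz":25,"wx":0,"wy":0,"wz":0},{"jaw":0.5,"dx":76,"dy":6,"dz":25,"wx":0,"wy":0,"wz":0}]}}

```text
time: 9.15
tool_pos: [595.2, 268.8, 376.8]
tcp_rot: [180.0, 0.0, 162.2]
ft_force: [-1.0, 0.8, -1.3]
finger_gap: 61.5
```

```bash
python3 - <<'E'
from h import *
a=shot('scene','s6');b=shot('wrist','w6');t=shot('top','t6'); st=sense();print(st['tool_pos'],st['ft_force'])
def mk(s,c,r,z,col):
    pts=np.array([proj(s,(c[0]+r*np.cos(q),c[1]+r*np.sin(q),z)) for q in np.linspace(0,6.28,60)])
    cv2.polylines(s['pixels'],[np.round(pts*8).astype(int)],True,col,1,shift=3)
o=[cv2.resize(a['pixels'][130:250,390:510],(400,400),interpolation=cv2.INTER_CUBIC),cv2.resize(b['pixels'][150:390,200:440],(400,400))]
cv2.imwrite('pics/m6.png',cv2.hconcat(o)[:,:,::-1])
E
```

```text
[595.02 268.99 377.18] [-0.13 -0.37 -1.67]
```

View pics/m6.png

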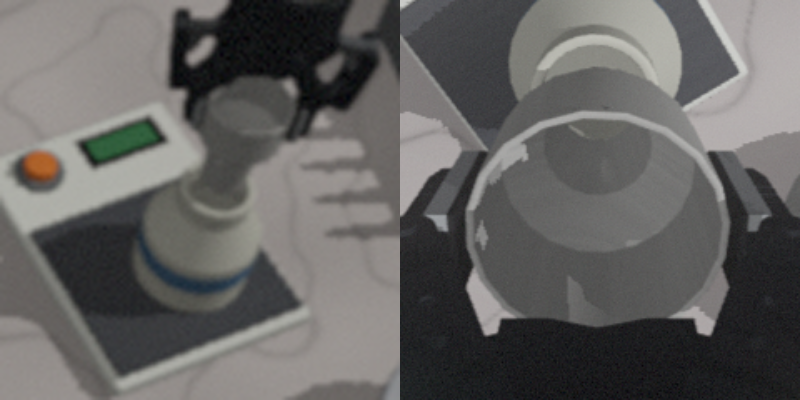

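In the scene view the spout (zoom column 223) stands just above the mouth (centre 219). The wrist view agrees, with neck and funnel both centred near column 598. I'll lower it.

Call:
{"op": "arm_command", "data": {"plan": [{"jaw":0.5,"dx":0,"dy":0,"dz":6,"wx":0,"wy":0,"wz":0},{"jaw":0.5,"dx":0,"dy":0,"dz":12,"wx":0,"wy":0,"wz":0},{"jaw":0.5,"dx":0,"dy":0,"dz":18,"wx":0,"wy":0,"wz":0},{"jaw":0.5,"dx":0,"dy":0,"dz":24,"wx":0,"wy":0,"wz":0},{"jaw":0.5,"dx":0,"dy":0,"dz":30,"wx":0,"wy":0,"wz":0},{"jaw":0.5,"dx":0,"dy":0,"dz":36,"wx":0,"wy":0,"wz":0},{"jaw":0.5,"dx":0,"dy":0,"dz":40,"wx":0,"wy":0,"wz":0},{"jaw":0.5,"dx":0,"dy":0,"dz":43,"wx":0,"wy":0,"wz":0},{"jaw":0.5,"dx":0,"dy":0,"dz":45,"wx":0,"wy":0,"wz":0},{"jaw":0.5,"dx":0,"dy":0,"dz":45,"wx":0,"wy":0,"wz":0}]}}

```text
time: 10.3
tool_pos: [594.7, 269.0, 331.4]
tcp_rot: [-180.0, -0.0, 162.2]
ft_force: [0.1, 0.1, -1.0]
finger_gap: 61.7
```

```bash
python3 - <<'E'
from h import *
a=shot('scene','s7'); st=sense();print(st['tool_pos'],st['ft_force'],st['wrist_torque'])
cv2.imwrite('pics/m7.png',cv2.resize(a['pixels'][130:250,390:510],(500,500),interpolation=cv2.INTER_CUBIC)[:,:,::-1])
E
```

```text
[594.75 269.01 331.72] [-0.5   0.34 -1.09] [-0.02  0.02  0.01]
```

View pics/m7.png

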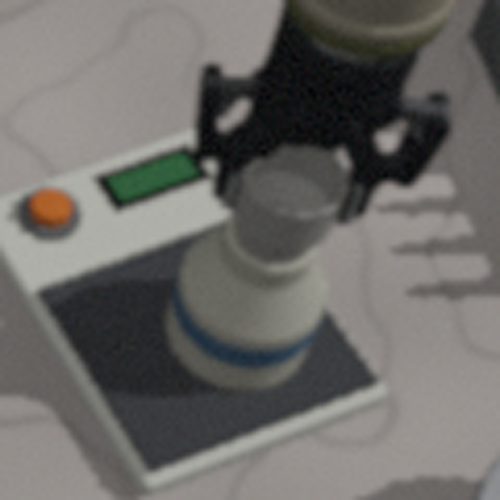

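The spout is in the neck with no contact force. I'll lower it in small steps and watch the force.

Call:
{"op": "arm_command", "data": {"plan": [{"jaw":0.5,"dx":0,"dy":0,"dz":2,"wx":0,"wy":0,"wz":0},{"jaw":0.5,"dx":0,"dy":0,"dz":4,"wx":0,"wy":0,"wz":0},{"jaw":0.5,"dx":0,"dy":0,"dz":6,"wx":0,"wy":0,"wz":0},{"jaw":0.5,"dx":0,"dy":0,"dz":6,"wx":0,"wy":0,"wz":0},{"jaw":0.5,"dx":0,"dy":0,"dz":6,"wx":0,"wy":0,"wz":0}]}}

```text
time: 10.85
tool_pos: [594.7, 269.0, 325.6]
tcp_rot: [-180.0, -0.0, 162.2]
ft_force: [0.6, 1.0, -1.1]
finger_gap: 61.7
```

Call:
{"op": "arm_command", "data": {"plan": [{"jaw":0.5,"dx":0,"dy":0,"dz":1,"wx":0,"wy":0,"wz":0},{"jaw":0.5,"dx":0,"dy":0,"dz":2,"wx":0,"wy":0,"wz":0},{"jaw":0.5,"dx":0,"dy":0,"dz":2,"wx":0,"wy":0,"wz":0},{"jaw":0.5,"dx":0,"dy":0,"dz":2,"wx":0,"wy":0,"wz":0}]}}

```text
time: 11.25
tool_pos: [594.7, 269.0, 323.6]
tcp_rot: [-180.0, -0.0, 162.2]
ft_force: [0.1, -0.1, -0.8]
finger_gap: 61.4
```

Call:
{"op": "arm_command", "data": {"plan": [{"jaw":0.5,"dx":0,"dy":0,"dz":1,"wx":0,"wy":0,"wz":0},{"jaw":0.5,"dx":0,"dy":0,"dz":1.5,"wx":0,"wy":0,"wz":0},{"jaw":0.5,"dx":0,"dy":0,"dz":1.5,"wx":0,"wy":0,"wz":0},{"jaw":0.5,"dx":0,"dy":0,"dz":1.5,"wx":0,"wy":0,"wz":0}]}}

```text
time: 11.65
tool_pos: [594.8, 269.0, 322.4]
tcp_rot: [180.0, 0.0, 162.2]
ft_force: [-0.0, -0.6, -0.4]
finger_gap: 61.4
```

Call:
{"op": "arm_command", "data": {"plan": [{"jaw":0.5,"dx":0,"dy":0,"dz":1,"wx":0,"wy":0,"wz":0},{"jaw":0.5,"dx":0,"dy":0,"dz":1,"wx":0,"wy":0,"wz":0},{"jaw":0.5,"dx":0,"dy":0,"dz":1,"wx":0,"wy":0,"wz":0}]}}

```text
time: 11.95
tool_pos: [594.9, 268.9, 321.7]
tcp_rot: [180.0, 0.0, 162.2]
ft_force: [-0.0, -2.3, 3.3]
finger_gap: 61.5
```

Call:
{"op": "arm_command", "data": {"plan": [{"jaw":0.5,"dx":0,"dy":-0.8,"dz":0,"wx":0,"wy":0,"wz":0},{"jaw":0.5,"dx":0,"dy":-0.8,"dz":0.6,"wx":0,"wy":0,"wz":0},{"jaw":0.5,"dx":0,"dy":-0.8,"dz":0.6,"wx":0,"wy":0,"wz":0},{"jaw":0.5,"dx":0,"dy":-0.8,"dz":0.6,"wx":0,"wy":0,"wz":0}]}}

```text
time: 12.35
tool_pos: [594.8, 268.3, 321.2]
tcp_rot: [180.0, 0.1, 162.2]
ft_force: [2.2, -1.3, 4.4]
finger_gap: 61.9
```

```bash
python3 - <<'E'
from h import *
st=sense();print(st['tool_pos'],st['ft_force'],st['wrist_torque'])
E
```

```text
[594.76 268.26 321.15] [ 2.25 -1.25  4.41] [-0.19 -0.34  0.  ]
```

Call:
{"op": "arm_command", "data": {"plan": [{"jaw":0.5,"dx":-0.6,"dy":-0.3,"dz":0.3,"wx":0,"wy":0,"wz":0},{"jaw":0.5,"dx":-0.6,"dy":-0.3,"dz":0.5,"wx":0,"wy":0,"wz":0},{"jaw":0.5,"dx":-0.6,"dy":-0.3,"dz":0.5,"wx":0,"wy":0,"wz":0},{"jaw":0.5,"dx":-0.6,"dy":-0.3,"dz":0.5,"wx":0,"wy":0,"wz":0}], "squeeze": 20}}

```text
time: 12.75
tool_pos: [595.1, 267.8, 320.5]
tcp_rot: [180.0, 0.0, 162.2]
ft_force: [1.5, -1.4, 5.2]
finger_gap: 61.4
```

```bash
python3 - <<'E'
from h import *
a=shot('scene','s8');b=shot('wrist','w8');st=sense();print(st['tool_pos'],st['ft_force'],st['wrist_torque'])
o=[cv2.resize(a['pixels'][130:250,390:510],(400,400),interpolation=cv2.INTER_CUBIC),cv2.resize(b['pixels'][150:390,200:440],(400,400))]
cv2.imwrite('pics/m8.png',cv2.hconcat(o)[:,:,::-1])
E
```

```text
[595.15 267.84 320.55] [ 2.1  -1.12  5.2 ] [-0.1  -0.13  0.01]
```

View pics/m8.png

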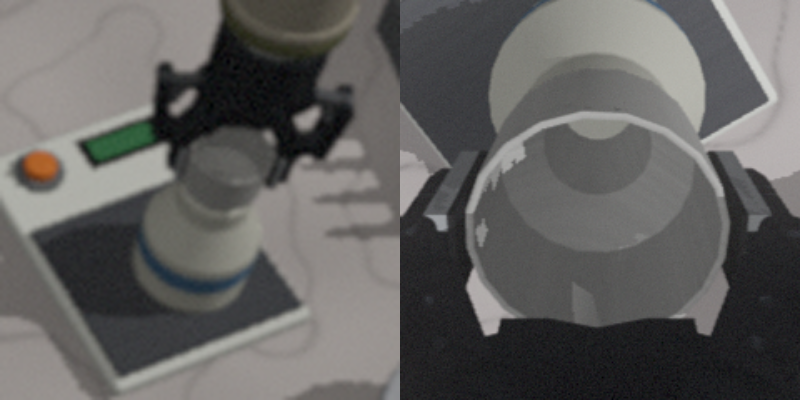

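Funnel on the rim, jar unmoved. I'll release gently.

Call:
{"op": "arm_command", "data": {"plan": [{"jaw":0.25,"dx":0,"dy":0,"dz":0,"wx":0,"wy":0,"wz":0},{"jaw":0.2,"dx":0,"dy":0,"dz":0,"wx":0,"wy":0,"wz":0},{"jaw":0.15,"dx":0,"dy":0,"dz":0,"wx":0,"wy":0,"wz":0},{"jaw":0.1,"dx":0,"dy":0,"dz":0,"wx":0,"wy":0,"wz":0},{"jaw":0.05,"dx":0,"dy":0,"dz":0,"wx":0,"wy":0,"wz":0},{"jaw":0,"dx":0,"dy":0,"dz":0,"wx":0,"wy":0,"wz":0},{"jaw":0,"dx":0,"dy":0,"dz":0,"wx":0,"wy":0,"wz":0},{"jaw":0,"dx":0,"dy":0,"dz":0,"wx":0,"wy":0,"wz":0}]}}

```text
time: 13.65
tool_pos: [595.0, 267.8, 320.1]
tcp_rot: [180.0, 0.0, 162.2]
ft_force: [-0.2, 0.1, -0.8]
finger_gap: 85.3
```

```bash
python3 - <<'E'
from h import *
a=shot('scene','s9');b=shot('wrist','w9');st=sense();print(st['tool_pos'],st['ft_force'],st['finger_gap'])
o=[cv2.resize(a['pixels'][130:250,390:510],(400,400),interpolation=cv2.INTER_CUBIC),cv2.resize(b['pixels'][150:390,200:440],(400,400))]
cv2.imwrite('pics/m9.png',cv2.hconcat(o)[:,:,::-1])
E
```

```text
[594.97 267.76 320.13] [ 0.69  0.8  -0.56] 85.19297395471608
```

View pics/m9.png

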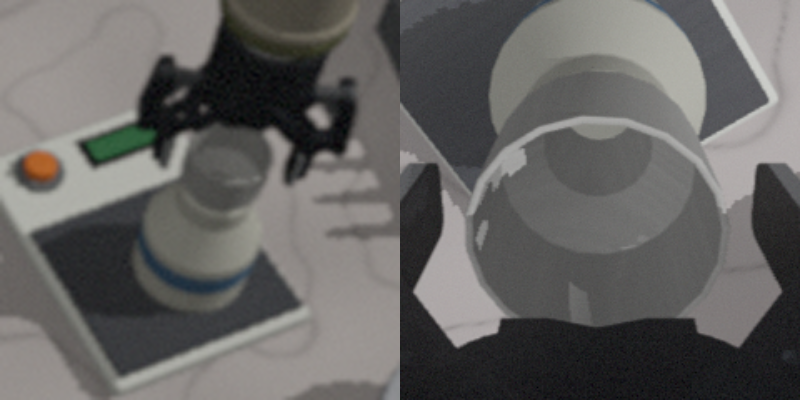

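Call:
{"op": "arm_command", "data": {"plan": [{"jaw":0,"dx":0,"dy":0,"dz":-6,"wx":0,"wy":0,"wz":0},{"jaw":0,"dx":0,"dy":0,"dz":-20,"wx":0,"wy":0,"wz":0},{"jaw":0,"dx":0,"dy":0,"dz":-45,"wx":0,"wy":0,"wz":0},{"jaw":0,"dx":0,"dy":0,"dz":-75,"wx":0,"wy":0,"wz":0},{"jaw":0,"dx":0,"dy":0,"dz":-100,"wx":0,"wy":0,"wz":0},{"jaw":0,"dx":0,"dy":0,"dz":-110,"wx":0,"wy":0,"wz":0},{"jaw":0,"dx":0,"dy":0,"dz":-110,"wx":0,"wy":0,"wz":0},{"jaw":0,"dx":0,"dy":0,"dz":-110,"wx":0,"wy":0,"wz":0},{"jaw":0,"dx":0,"dy":0,"dz":-110,"wx":0,"wy":0,"wz":0}]}}

```text
time: 14.65
tool_pos: [594.7, 267.7, 427.9]
tcp_rot: [-179.9, -0.1, 162.2]
ft_force: [0.5, -0.6, -0.2]
finger_gap: 85.4
```

```bash
python3 - <<'E'
from h import *
a=shot('scene','s10');b=shot('wrist','w10');st=sense();print(st['tool_pos'],st['ft_force'],st['finger_gap'])
def ring(s,im,c,r,z,col,x0,y0,f):
    pts=(np.array([proj(s,(c[0]+r*np.cos(q),c[1]+r*np.sin(q),z)) for q in np.linspace(0,6.28,60)])-[x0,y0]+.5)*f
    cv2.polylines(im,[np.round(pts*8).astype(int)],True,col,1,shift=3)
i=cv2.resize(b['pixels'][120:300,220:420],None,fx=3,fy=3,interpolation=cv2.INTER_CUBIC)
ring(b,i,(595,268),31,183.5,(255,0,0),220,120,3)
cv2.imwrite('pics/w10z.png',i[:,:,::-1])
cv2.imwrite('pics/s10z.png',cv2.resize(a['pixels'][130:250,390:510],(500,500),interpolation=cv2.INTER_CUBIC)[:,:,::-1])
E
```

```text
[594.72 267.65 428.12] [-0.26 -1.18  0.46] 85.23934530346831
```

View pics/w10z.png

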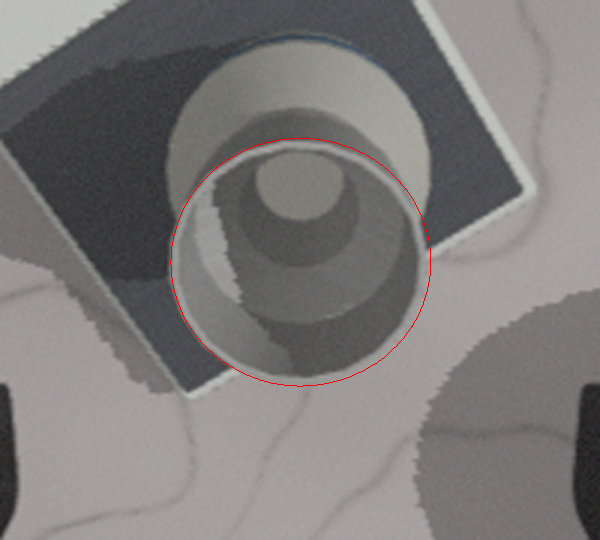

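View pics/s10z.png

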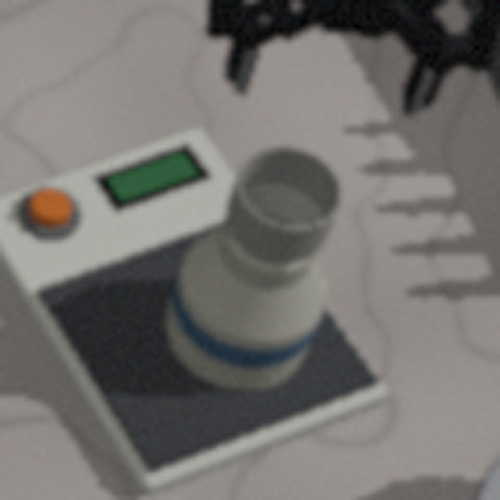

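The funnel sits upright and concentric in the neck, and the jar and scale have not moved. Next I'll move over the tare key, closing the jaws in the air.

```bash
python3 - <<'E'
from h import *
print(totool((482,174,380)))
E
```

```text
[  78.56 -123.55   48.54]
```

Call:
{"op": "arm_command", "data": {"plan": [{"jaw":0,"dx":16,"dy":-24,"dz":0,"wx":0,"wy":0,"wz":0},{"jaw":0,"dx":36,"dy":-56,"dz":0,"wx":0,"wy":0,"wz":0},{"jaw":0,"dx":58,"dy":-90,"dz":0,"wx":0,"wy":0,"wz":0},{"jaw":0.5,"dx":79,"dy":-123,"dz":0,"wx":0,"wy":0,"wz":0},{"jaw":1,"dx":79,"dy":-123,"dz":20,"wx":0,"wy":0,"wz":0},{"jaw":1,"dx":79,"dy":-123,"dz":48,"wx":0,"wy":0,"wz":0},{"jaw":1,"dx":79,"dy":-123,"dz":48,"wx":0,"wy":0,"wz":0},{"jaw":1,"dx":79,"dy":-123,"dz":48,"wx":0,"wy":0,"wz":0},{"jaw":1,"dx":79,"dy":-123,"dz":48,"wx":0,"wy":0,"wz":0},{"jaw":1,"dx":79,"dy":-123,"dz":48,"wx":0,"wy":0,"wz":0}]}}

```text
time: 15.75
tool_pos: [482.7, 175.1, 383.5]
tcp_rot: [179.9, 0.1, 162.2]
ft_force: [-0.2, -0.3, -0.1]
finger_gap: 0.1
```

```bash
python3 - <<'E'
from h import *
b=shot('wrist','w11');st=sense();print(st['tool_pos'],st['ft_force'],st['finger_gap'])
for r in pinpoint('wrist','tare_key_top'): print(r,atz(b,r['pixel'],32))
E
```

```text
[482.62 175.04 383.33] [-0.48  0.88  0.73] -0.06508040451310008
{'pixel': [313.6, 173.8], 'score': 0.62} [480.01 171.35  32.  ]
```

View pics/w11.png

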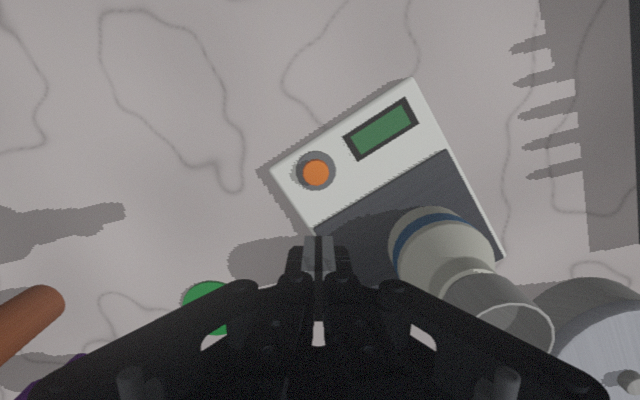

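The key is at (316,173), below and just ahead of the closed fingertips at (318,240).

```bash
python3 - <<'E'
from h import *
b=snapshot('wrist'); p=atz(b,(316,173),32); print(p, totool((p[0],p[1],250)))
E
```

```text
[479.62 173.92  32.  ] [  2.54  -1.96 132.93]
```

Call:
{"op": "arm_command", "data": {"plan": [{"jaw":1,"dx":2.5,"dy":-1.5,"dz":25,"wx":0,"wy":0,"wz":0},{"jaw":1,"dx":2.5,"dy":-1.5,"dz":55,"wx":0,"wy":0,"wz":0},{"jaw":1,"dx":2.5,"dy":-1.5,"dz":85,"wx":0,"wy":0,"wz":0},{"jaw":1,"dx":2.5,"dy":-1.5,"dz":112,"wx":0,"wy":0,"wz":0},{"jaw":1,"dx":2.5,"dy":-1.5,"dz":132,"wx":0,"wy":0,"wz":0},{"jaw":1,"dx":2.5,"dy":-1.5,"dz":137,"wx":0,"wy":0,"wz":0},{"jaw":1,"dx":2.5,"dy":-1.5,"dz":137,"wx":0,"wy":0,"wz":0},{"jaw":1,"dx":2.5,"dy":-1.5,"dz":137,"wx":0,"wy":0,"wz":0}]}}

```text
time: 16.7
tool_pos: [480.0, 174.4, 246.5]
tcp_rot: [179.9, 0.1, 162.2]
ft_force: [0.2, -0.1, -0.1]
finger_gap: 0.3
```

```bash
python3 - <<'E'
from h import *
b=shot('wrist','w12');a=shot('scene','s12');st=sense();t=st['tool_pos'];print(t,st['ft_force'],st['finger_gap'])
print(proj(b,(t[0],t[1],t[2]-173)),proj(b,(t[0],t[1],32)))
o=[cv2.resize(a['pixels'][120:250,380:510],(400,400),interpolation=cv2.INTER_CUBIC),cv2.resize(b['pixels'][130:330,220:420],(400,400))]
cv2.imwrite('pics/m12.png',cv2.hconcat(o)[:,:,::-1])
E
```

```text
[480.12 174.39 246.82] [-0.63 -0.13 -0.45] -0.30509475374932854
(np.float64(318.4651982155885), np.float64(251.1939802221172)) (np.float64(318.2306014553824), np.float64(221.4898286755162))
```

View pics/m12.png

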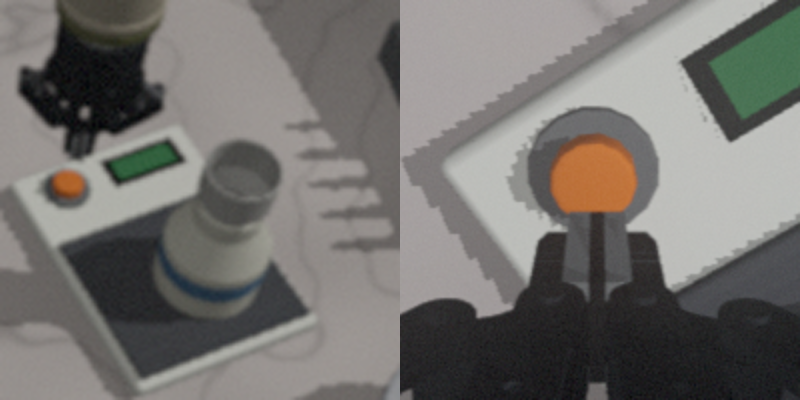

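The key's face is centred at about (317,221), and the tool axis projects to (318,221), so it is aligned. I'll go down to just above the key and then press.

Call:
{"op": "arm_command", "data": {"plan": [{"jaw":1,"dx":0,"dy":-0.5,"dz":12,"wx":0,"wy":0,"wz":0},{"jaw":1,"dx":0,"dy":-0.5,"dz":24,"wx":0,"wy":0,"wz":0},{"jaw":1,"dx":0,"dy":-0.5,"dz":32,"wx":0,"wy":0,"wz":0},{"jaw":1,"dx":0,"dy":-0.5,"dz":37,"wx":0,"wy":0,"wz":0},{"jaw":1,"dx":0,"dy":-0.5,"dz":39,"wx":0,"wy":0,"wz":0},{"jaw":1,"dx":0,"dy":-0.5,"dz":39,"wx":0,"wy":0,"wz":0}]}}

```text
time: 17.4
tool_pos: [479.0, 173.7, 205.7]
tcp_rot: [-180.0, -0.0, 162.2]
ft_force: [0.8, -0.3, 0.0]
finger_gap: 0.0
```

Call:
{"op": "arm_command", "data": {"plan": [{"jaw":1,"dx":0,"dy":0,"dz":2,"wx":0,"wy":0,"wz":0},{"jaw":1,"dx":0,"dy":0,"dz":4,"wx":0,"wy":0,"wz":0},{"jaw":1,"dx":0,"dy":0,"dz":4,"wx":0,"wy":0,"wz":0}]}}

```text
time: 17.7
tool_pos: [479.4, 173.8, 202.4]
tcp_rot: [180.0, 0.0, 162.2]
ft_force: [-1.2, -0.4, 2.8]
finger_gap: 0.0
```

Call:
{"op": "arm_command", "data": {"plan": [{"jaw":1,"dx":0,"dy":0,"dz":2,"wx":0,"wy":0,"wz":0},{"jaw":1,"dx":0,"dy":0,"dz":3.5,"wx":0,"wy":0,"wz":0},{"jaw":1,"dx":0,"dy":0,"dz":4.5,"wx":0,"wy":0,"wz":0},{"jaw":1,"dx":0,"dy":0,"dz":4.5,"wx":0,"wy":0,"wz":0}]}}

```text
time: 18.1
tool_pos: [479.7, 173.9, 199.2]
tcp_rot: [180.0, 0.0, 162.2]
ft_force: [-7.6, -2.4, 18.3]
finger_gap: -0.5
```

```bash
python3 - <<'E'
from h import *
b=shot('wrist','w13');a=shot('scene','s13');st=sense();t=st['tool_pos'];print(t,st['ft_force'],st['wrist_torque'])
o=[cv2.resize(a['pixels'][150:210,370:430],(400,400),interpolation=cv2.INTER_CUBIC),cv2.resize(b['pixels'][190:290,270:370],(400,400))]
cv2.imwrite('pics/m13.png',cv2.hconcat(o)[:,:,::-1])
E
```

```text
[479.64 173.84 199.22] [-6.28 -1.39 17.91] [-0.28  1.22 -0.03]
```

View pics/m13.png

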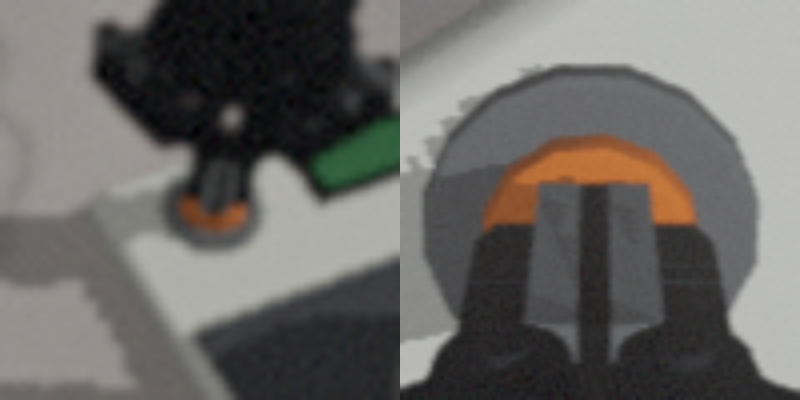

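Call:
{"op": "arm_command", "data": {"plan": [{"jaw":1,"dx":0,"dy":0,"dz":0.7,"wx":0,"wy":0,"wz":0},{"jaw":1,"dx":0,"dy":0,"dz":0.7,"wx":0,"wy":0,"wz":0}]}}

```text
time: 18.4
tool_pos: [479.7, 173.9, 199.1]
tcp_rot: [180.0, 0.0, 162.2]
ft_force: [-10.1, -2.7, 23.9]
finger_gap: 0.3
```

Hard stop at TCP z 199.1, against an expected 199.0, so the key is fully down. I'll release straight up and clear the area.

Call:
{"op": "arm_command", "data": {"plan": [{"jaw":1,"dx":0,"dy":0,"dz":-3,"wx":0,"wy":0,"wz":0},{"jaw":1,"dx":0,"dy":0,"dz":-8,"wx":0,"wy":0,"wz":0},{"jaw":1,"dx":0,"dy":0,"dz":-20,"wx":0,"wy":0,"wz":0},{"jaw":1,"dx":0,"dy":0,"dz":-45,"wx":0,"wy":0,"wz":0},{"jaw":1,"dx":0,"dy":0,"dz":-80,"wx":0,"wy":0,"wz":0},{"jaw":1,"dx":0,"dy":0,"dz":-120,"wx":0,"wy":0,"wz":0},{"jaw":1,"dx":0,"dy":0,"dz":-160,"wx":0,"wy":0,"wz":0},{"jaw":1,"dx":0,"dy":0,"dz":-185,"wx":0,"wy":0,"wz":0},{"jaw":1,"dx":0,"dy":0,"dz":-185,"wx":0,"wy":0,"wz":0},{"jaw":1,"dx":0,"dy":0,"dz":-185,"wx":0,"wy":0,"wz":0},{"jaw":1,"dx":0,"dy":0,"dz":-185,"wx":0,"wy":0,"wz":0}]}}

```text
time: 19.5
tool_pos: [478.6, 173.6, 380.4]
tcp_rot: [-179.9, -0.1, 162.2]
ft_force: [-0.2, -0.2, -0.2]
finger_gap: -0.3
```

```bash
python3 - <<'E'
from h import *
b=shot('wrist','w14');a=shot('scene','s14');t=shot('top','t14');st=sense();print(st['time'],st['tool_pos'],st['ft_force'])
o=[cv2.resize(a['pixels'][130:270,180:510],(790,335),interpolation=cv2.INTER_CUBIC)]
w=cv2.resize(b['pixels'],(400,250)); tt=cv2.resize(t['pixels'][150:300,150:390],(390,250))
cv2.imwrite('pics/m14.png',cv2.vconcat([o[0],cv2.hconcat([w,tt])])[:,:,::-1])
E
```

```text
19.65 [478.72 173.6  380.31] [-1.03  0.46 -0.54]
```

View pics/m14.png

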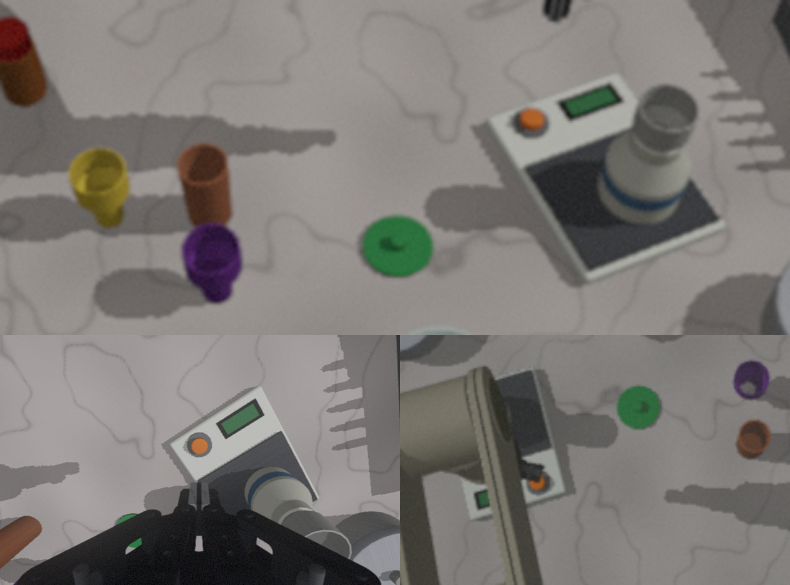

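```bash
python3 - <<'E'
from h import *
a=snapshot('scene')
f=6
i=cv2.resize(a['pixels'][155:235,420:500],None,fx=f,fy=f,interpolation=cv2.INTER_CUBIC)
def ring(c,r,z,col):
    pts=(np.array([proj(a,(c[0]+r*np.cos(q),c[1]+r*np.sin(q),z)) for q in np.linspace(0,6.28,60)])-[420,155]+.5)*f
    cv2.polylines(i,[np.round(pts*8).astype(int)],True,col,1,shift=3)
c=(595,268); ring(c,31,183.5,(255,0,0)); ring(c,31,147.5,(255,255,0)); ring(c,28,136,(0,255,0)); ring(c,45,24,(0,255,255))
cv2.imwrite('pics/s15.png',i[:,:,::-1])
E
```

```text
(no output)
```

View pics/s15.png

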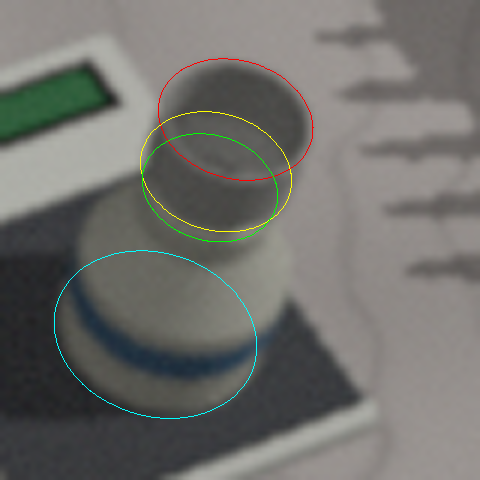

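The predicted rings match: the funnel rim at z = 183.5 and the collar's lower edge at z = 147.5 both lie on the image, so the funnel is seated. Handing in.

```bash
python3 -c "
from bench import *
print(hand_in())"
```

```text
the job is handed in; nothing more can be done
None
```

The steel funnel is seated in the neck of the white jar, and the tare key was pressed fully down and released after that. I handed the job in at about 20 s of the 48 s allowed; no verdict was reported.

- **Funnel:** I lifted it out of the copper tumbler by its collar and lowered it until the cone rested on the rim. Contact came at tool height 321.7 mm, against 321.8 mm expected. I let go with about 5 N of contact force, and the jar had not moved.
- **Tare key:** I pressed it with the closed fingertips. It met a hard stop at tool height 199.1 mm, against 199.0 mm expected for full travel, at 24 N. I then lifted straight off it.
- **Last pictures:**
  - The funnel is upright and its rim and collar edge are at the height expected when home.
  - The jar is standing on the scale and the tumbler is upright in its place.
  - The lid and the purple and yellow look-alikes are where they started.
  - The arm is clear, with no contact force.

**Disagreements:**
- The funnel rim measured about 4% narrower than 62 mm in the wrist pictures. The parallax height and the 61.5 mm grip fitted the given sizes.
- The scene camera's overlays sat a few mm off for the jar.
- A sideways force of about 10 N appeared while the key was held at its stop.

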